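Hold the cast lever level over its assembly fixture

TASK

Swing the fixture's strap clamp by its black knob right round to its open stop, then pick up the cast aluminium lever by its balance point (the small rib across its arm) and, keeping it level all the way, bring it over the fixture. Finish while still holding it there, level and still, its big bore straight above the round post and its small eye straight above the pin, with its underside about 25 mm above the post and touching nothing but the gripper. Do not put it down or let go, and leave the other things on the bench where they lie.

Things in the scene. Friction and masses are not known exactly. Their poses are not given: they have to be found in the camera images.
- lever: Loose cast aluminium lever, 0.4 to 0.7 kg, lying flat: a big round boss (60 mm across, 40 high, upright bore 26 across), a straight arm 20 mm wide (8 to 30 mm above the underside) and a small eye (36 across, 30 high, bore 16), 190 mm from boss axis to eye axis. Heavier at the boss end; boss and eye rest on the bench. Origin: centre of the boss's underside; x along the arm to the eye, z up.
- lever_balance (a point): The lever's balance point (centre of mass), inside the arm, 57 mm from the boss axis and 19 mm above the underside; a small rib 4 mm wide and 3 mm high runs across the top of the arm exactly there. Grip across the 20 mm arm. Axes as the lever.
- lever_eye (a point): Centre of the underside of the lever's small eye, level with the boss's underside.
- fixture: Dark steel assembly fixture, bolted to the bench: a base plate 12 mm thick (270 by 80 mm, with an ear on its +y side) with a round post, a thinner pin and, on the ear, a grey column that carries the strap clamp. Origin: on the bench under the post's axis; x points from post to pin, y to the column, z up.
- post_top (a point): Top centre of the fixture's round post (22 mm across), 52 mm above the bench. Axes as the fixture.
- pin_top (a point): Top centre of the fixture's pin (14 mm across), 52 mm above the bench, 190 mm from the post along the fixture's x.
- strap (a joint): Angle of the strap clamp (rad): a flat steel strap, 62 to 72 mm above the bench, turning about the upright column 80 mm from the post on the fixture's +y side. 0: straight over the post; grows as its free end swings to the fixture's +x (counter-clockwise from above) up to the open stop at 1.55, pointing along the fixture's x. It takes about 1.3 N at the knob and stays where left.
- strap_knob (a point): Middle of the grip part of the black upright knob on the strap's free end, 92 mm above the bench: a cylinder 18 mm across and 40 mm high (72 to 112 mm above the bench), 80 mm from the strap's pivot axis. It turns with the strap.
- link: Bystander: flat symmetrical aluminium link, 140 by 30 by 14 mm, origin under its middle.
- collar: Bystander: steel ring 40 mm across, 16 mm high, origin under its middle.
- gauge: Bystander: round pressure gauge lying on its back, 62 mm across, 28 mm high, origin under its middle.
- tape: Bystander: roll of black tape lying flat, 100 mm across, 25 mm high, origin under its middle.
- screwdriver: Bystander: screwdriver lying on the bench.
- tee: Bystander: grey plastic pipe tee, about 118 by 70 by 42 mm.
Mind the look-alikes: they are no part of the job. Of the things that look like the lever, the largest one is meant.

How it is judged:
On the way, in this order (a step that is already met when the one before it is completed fails the run):
1. the strap clamp is swung round to its open stop (1.40 rad or more) (value of joint strap above 1.4 rad), for 0.2 s.
2. the lever is held level by its balance point, clear of the bench (contact force between the fingers and lever above 2 N and horizontal distance between the grasp point and lever_balance below 0.02 m and angle between lever's own z axis and vertical below 0.07 rad and height (world z) of lever above 0.03 m), for 0.2 s.
At the end, for the whole second after the job is handed in: Gripped (over 2 N) with the TCP within 20 mm of the balance point from above; level within 4 degrees and still (under 20 mm/s); bore within 12 mm of above the post, eye within 15 mm of above the pin, underside 10 to 42 mm over the post, not touching the fixture; strap at 1.40 rad or more (contact force between the fingers and lever above 2 N and horizontal distance between the grasp point and lever_balance below 0.02 m and angle between lever's own z axis and vertical below 0.07 rad and value of joint strap above 1.4 rad and horizontal distance between lever and post_top below 0.012 m and horizontal distance between lever_eye and pin_top below 0.015 m and z of lever in the frame of post_top between 0.01 and 0.042 m and contact force between lever and fixture below 0.2 N and linear speed of lever below 0.02 m/s); the arm keeps its last pose, push and grip.
It fails at once if the lever is tipped more than 14 degrees (angle between lever's own z axis and vertical above 0.25 rad).
It fails at once if another thing on the bench is moved more than 30 mm (distance of any of link, collar, gauge, tape, screwdriver, tee from where it was at the start of the episode above 0.03 m).
It also fails if it takes over 54 s, if anything falls off the work surface, if the arm or the gripper's body presses on something with over 40 N, if the wrist force passes 120 N, or if a joint passes its speed limit or range.

ROBOT

A 7-joint arm with a two-finger parallel gripper is mounted at the origin on the work surface. World frame = base frame: x ahead of the robot, y to its left, z up, the work surface at z = 0. Lengths are in m, angles in rad, forces in N, time in s.
With the tool pointing down it reaches from about 0.35 to 0.9 m from the base axis. Payload 8.1 kg.
Tool frame: the origin (TCP) lies between the finger pads, 19 mm behind the fingertips; this is the grasp point; z points along the fingers, y is the direction in which the jaws open and shut (so a half turn about z gives the same grasp; the last joint's range is limited). The gripper opens to 92 mm and grips with 3 to 60 N. Pads are 19 mm wide; open, the fingers measure 130 mm over their backs; the gripper's body (75 mm by 190 mm) begins 47 mm behind the grasp point.
Start: joints at [1.163, 0.434, 0.025, 1.573, -0.012, 1.134, -0.075], TCP at [0.188, -0.596, 0.246] pointing down, gripper open.
Joint ranges: [-2.62, 2.62], [-0.44, 2.09], [-1.27, 1.32], [0.08, 2.57], [-1.32, 4.46], [0.12, 2], [-2.74, 2.74]. Speed limits (rad/s): [2.22, 2.22, 3.01, 3.01, 3.14, 3.14, 3.14].

INTERFACE

Orientations are given as [roll, pitch, yaw] about the fixed x, y, z axes, in that order (R = Rz(yaw) Ry(pitch) Rx(roll)).
In Python, from rig import * gives the robot as it stands. Calls block until the motion is done:
- move_pose(position, orientation): joint-space move of the TCP to a pose.
- move_linear(position, feed=0.15, orientation=None): straight line of the TCP; orientation=None keeps the orientation; feed is the mean speed in m/s.
- set_joints(angles): joint-space move.
- set_gripper(opening): finger opening in m; the grip force is fixed at half the most; returns when the fingers have stopped.
- sleep(seconds).
- ik(position, orientation): joint angles nearest the present ones, or None.
- read_state(): the state.
- snapshot(name): name is "side" or "top" or "wrist"; returns a dict with "img" (384x512x3 uint8, blue, green, red), "fov_y" (degrees; the focal length in pixels is half the picture's height over the tangent of half this angle, whatever the lens; pixels are square), "cx", "cy" (the principal point, pixels), "dist_coeffs" ([k1, k2, p1, p2, k3] as OpenCV has them; the pictures are not rectified), "R" (3x3) and "t" (3): a world point X has camera coordinates R X + t. Camera axes: x right, y down, z forward; pixel columns grow to the right and rows downward; lengths in m; the calibration is good to about 2 mm. A picture is of the moment at which its call begins. There is no depth.
A pose or a line that the arm cannot do raises MotionError and nothing moves.
- close_job(): hands the job in, once; it reports no verdict.
The state is a dict: "t": time; "joint_positions": joint angles; "qd": joint speeds; "joint_efforts": joint torques, N m; "ee_pos": TCP position; "tcp_rot": TCP orientation; "contact_force": force on the tool from outside, world axes, zero at the start; "ft_torque": the same for the moment, N m; "opening": finger opening in m.
Only numpy, scipy, OpenCV 4.12 (cv2) and the standard library are available. Lean on these libraries where they do the work, as an engineer would, in place of code of your own. Each camera call takes 0.05 s, during which the arm holds its last target. There are 200 camera calls.

## Working session

There is one attempt and no reset: what is moved stays moved. The work goes in short steps, each a Python script; the robot and the scene stay as the last script left them, time stands still between calls to the robot, and variables do not carry over. Pictures are saved under pics/ and viewed, about 8 in all and at most 12, crops included, and the job is handed in when it is done.

```bash
mkdir -p pics; ls; python3 - <<'E'
from rig import *
import cv2,pickle
S={}
for n in("top","side"):
    s=snapshot(n);S[n]=s;cv2.imwrite(f"pics/{n}0.png",s["img"])
    print(n,s["fov_y"],s["cx"],s["cy"],s["dist_coeffs"],s["R"],s["t"])
pickle.dump(S,open("s0.pkl","wb"))
st=read_state();print(st)
import numpy as np
cv2.imwrite("pics/both0.png",cv2.resize(np.vstack([S["top"]["img"]]),(800,600),interpolation=cv2.INTER_CUBIC))
E
```

```text
pics
top 54.3275915453281 251.26161373933255 191.0059825036119 [-0.08209705  0.          0.          0.          0.        ] [[ 0.01324648 -0.99984948 -0.01120475]
 [-0.99306697 -0.01184601 -0.11695152]
 [ 0.11680119  0.01267626 -0.99307442]] [-0.01108395  0.56405462  1.20636297]
side 52.70367519191186 259.8930119162802 198.05524324463934 [0.03255028 0.         0.         0.         0.        ] [[-0.99768929 -0.06729362  0.00936199]
 [-0.05786074  0.7693245  -0.63623262]
 [ 0.03561199 -0.63530416 -0.77144047]] [0.52851774 0.07454752 1.22224672]
{'t': 0.1, 'joint_positions': array([ 1.16336233,  0.4351476 ,  0.02499091,  1.57396492, -0.01162934,
        1.13398305, -0.07510311]), 'qd': array([-0.00028508, -0.00185048, -0.00209892, -0.00209615,  0.00132314,
        0.00063483,  0.00075993]), 'joint_efforts': array([ 3.56596720e-03, -6.69143844e+01,  9.88398939e-01, -3.15153408e+01,
       -6.04574662e-02,  3.72947613e-02, -2.46014946e-05]), 'ee_pos': array([ 0.18741567, -0.59581304,  0.24484309]), 'tcp_rot': array([-3.14023917e+00,  1.05059597e-04,  3.04733837e-01]), 'contact_force': array([-0.23527953,  0.19986444, -0.40161016]), 'ft_torque': array([0.06349849, 0.0177813 , 0.02926803]), 'opening': 0.09198908289445686}
```

View pics/both0.png

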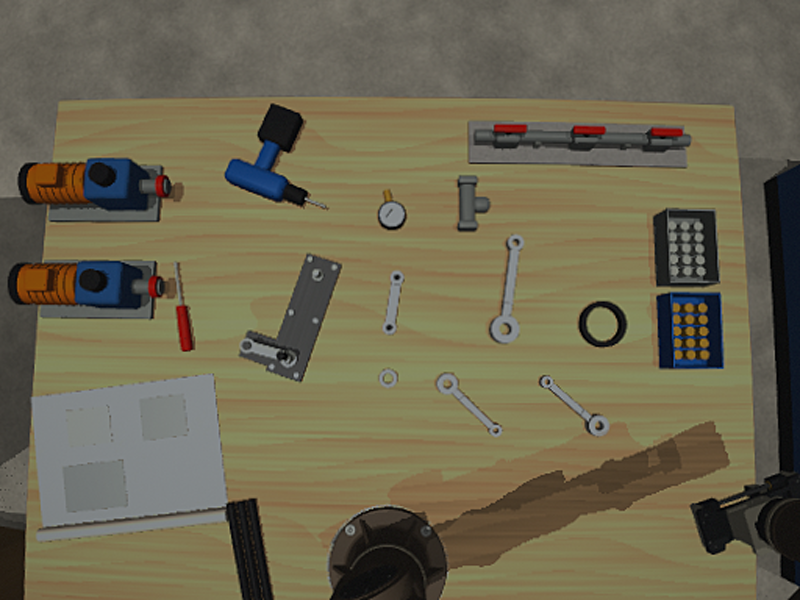

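View pics/side0.png

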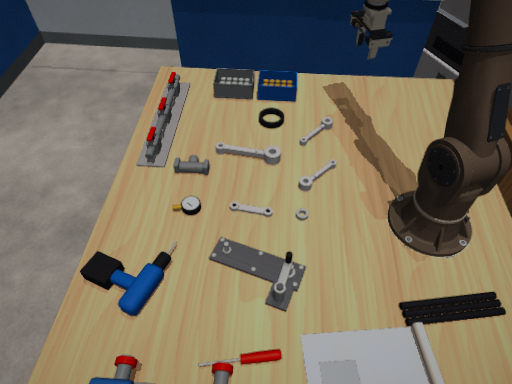

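The top view (800 px version) shows three lever-like parts:
- large: boss (504,329), eye (515,242)
- small: (447,384)–(496,430)
- small: (598,425)–(545,381)

The large one fits, at about 88 px against about 68 px. The fixture's post and knob are at about (288,357), the pin at (318,274) and the column at (247,345). I'll measure these and confirm with an enlarged crop.

```bash
cat > h.py <<'E'
import numpy as np,cv2
def K(s):
    f=s["img"].shape[0]/2/np.tan(np.radians(s["fov_y"])/2)
    return np.array([[f,0,s["cx"]],[0,f,s["cy"]],[0,0,1.]])
def ray(s,p):
    n=cv2.undistortPoints(np.float64([[p]]),K(s),np.float64(s["dist_coeffs"]))[0,0]
    R=np.array(s["R"]);return -R.T@np.array(s["t"]),R.T@np.array([n[0],n[1],1])
def onz(s,p,z):
    c,d=ray(s,p);return (c+d*(z-c[2])/d[2])
def cross(s1,p1,s2,p2):
    A=[];b=[]
    for s,p in((s1,p1),(s2,p2)):
        c,d=ray(s,p);d=d/np.linalg.norm(d);P=np.eye(3)-np.outer(d,d);A.append(P);b.append(P@c)
    return np.linalg.lstsq(np.vstack(A),np.hstack(b),rcond=None)[0]
def proj(s,X):
    return cv2.projectPoints(np.float64([X]),cv2.Rodrigues(np.array(s["R"]))[0],np.float64(s["t"]),K(s),np.float64(s["dist_coeffs"]))[0][0,0]
E
python3 - <<'E'
from h import *;import pickle
S=pickle.load(open("s0.pkl","rb"));t=S["top"]
q=lambda x,y:(x*.64,y*.64)
B=onz(t,q(504,329),.04);E=onz(t,q(515,242),.03);print("lever",B,E,np.linalg.norm((B-E)[:2]))
C=onz(t,q(247,345),.072);P=onz(t,q(318,274),.052);print("col,pin",C,P)
N=onz(t,q(289,357),.112);print("knobtop?",N)
for a,b in((447,384),(496,430)),((545,381),(598,425)):
    print(np.linalg.norm((onz(t,q(*a),.03)-onz(t,q(*b),.03))[:2]))
a=cv2.resize(t["img"][155:255,145:225],(400,500),interpolation=cv2.INTER_CUBIC)
b=cv2.resize(t["img"][140:240,295:375],(400,500),interpolation=cv2.INTER_CUBIC)
c=np.hstack([a,b]);cv2.imwrite("pics/crop1.png",np.clip(c*1.5,0,255).astype(np.uint8))
E
```

```text
lever [ 0.50160203 -0.23856728  0.04      ] [ 0.69006944 -0.26598063  0.03      ] 0.1904506617815708
col,pin [0.45987375 0.29285974 0.072     ] [0.61182825 0.15339402 0.052     ]
knobtop? [0.43620956 0.1976938  0.112     ]
0.13916001228557714
0.14373023471736945
```

View pics/crop1.png

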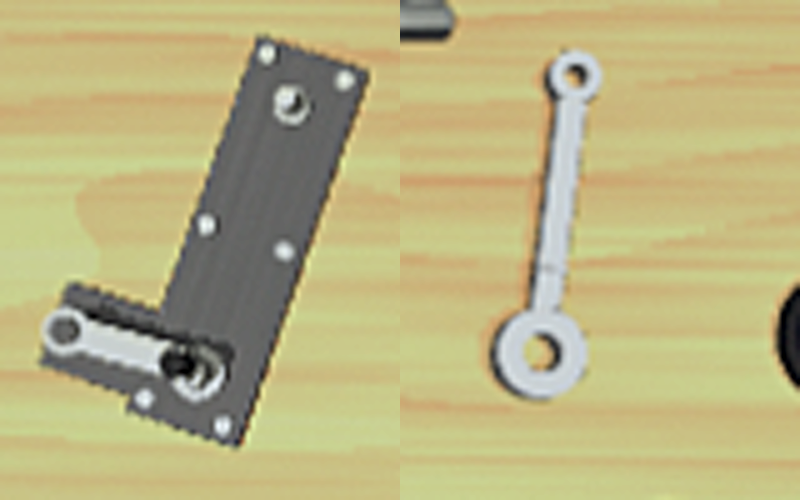

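The crop (5×, left origin 145,155 and right origin 295,140) confirms the largest lever, with its rib at (549,268), about 58 mm from the boss. On the fixture the column is at (64,330), the knob top at (177,362), the post at (195,375) and the pin top at (287,100). Next I'll take wrist views above the fixture and the lever.

```bash
python3 - <<'E'
from rig import *
from h import *;import pickle
S=pickle.load(open("s0.pkl","rb"));t=S["top"]
q=lambda x,y:(145+x/5-.4,155+y/5-.4)
C=onz(t,q(64,330),.072);N=onz(t,q(177,362),.112);P=onz(t,q(287,100),.052);O=onz(t,q(195,375),.052)
print("col",C,"knob",N,"pin",P,"post?",O,np.linalg.norm((C-N)[:2]),np.linalg.norm((P-O)[:2]),np.linalg.norm((C-O)[:2]),np.linalg.norm((C-P)[:2]))
move_pose([.50,-.20,.38],[np.pi,0,-.3])
W={}
W["lev"]=snapshot("wrist")
move_pose([.45,.20,.38],[np.pi,0,-.3])
W["fix"]=snapshot("wrist")
for k in W: print(k,W[k]["fov_y"],W[k]["R"],W[k]["t"],W[k]["dist_coeffs"])
pickle.dump(W,open("w.pkl","wb"))
cv2.imwrite("pics/w1.png",np.hstack([cv2.resize(W[k]["img"],(400,300),interpolation=cv2.INTER_AREA) for k in W]))
print(read_state()["t"],read_state()["joint_positions"])
for y in(-1.87,-.3,1.27,2.84):
    print(y,ik([.44,.2,.1],[np.pi,0,y]))
E
```

```text
col [0.46047794 0.29509313 0.072     ] knob [0.44050847 0.21323991 0.112     ] pin [0.61430431 0.15848711 0.052     ] post? [0.43339846 0.2133434  0.052     ] 0.0842539552238458 0.189040049155986 0.08611803922479848 0.20572738124570428
lev 61.57943923645032 [[-2.97123348e-01 -9.54838631e-01  9.50703216e-04]
 [-9.15506132e-01  2.85166545e-01  2.83775551e-01]
 [-2.71230968e-01  8.34459673e-02 -9.58890261e-01]] [-0.04289727  0.44175703  0.67278897] [-0.01515666  0.          0.          0.          0.        ]
fix 61.57943923645032 [[-0.29796428 -0.95457644  0.00105711]
 [-0.91542805  0.28605793  0.28312956]
 [-0.2705712   0.08339479 -0.95908109]] [0.32450601 0.28303655 0.62612479] [-0.01515666  0.          0.          0.          0.        ]
3.5833 [-0.12415266  0.16800343 -0.46897391  1.63113785  0.07774682  1.36118921
 -2.47687061]
-1.87 [ 0.22535575  0.63906172 -1.06622229  2.01701127  0.71640445  0.9191476
  1.61373071]
-0.3 [-0.21073939  0.43245814 -0.42157727  2.04904682  0.26574824  0.71153445
 -2.67151098]
1.27 [-0.07623468  0.46777879 -0.60210661  2.03844483  0.38555932  0.74649677
 -1.21681556]
2.84 [ 0.1080965   0.54909933 -0.86911184  2.02487891  0.57228954  0.82723
  0.17608375]
```

View pics/w1.png

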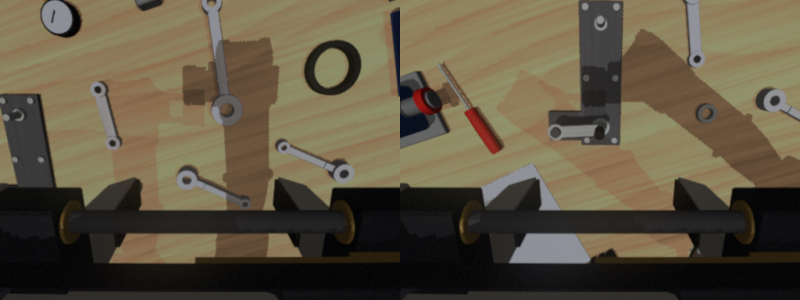

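Left, the lever from the wrist: boss near (226,109), eye at the top edge near (212,3), in half-picture pixels. Right, the fixture: pin (600,22), column (557,131), knob (603,128). I'll measure these on enlarged crops.

```bash
python3 - <<'E'
from h import *;import pickle
W=pickle.load(open("w.pkl","rb"))
a=W["fix"]["img"][0:195,180:300];b=W["lev"]["img"][0:195,220:340]
c=np.hstack([cv2.resize(i,None,fx=3,fy=3,interpolation=cv2.INTER_CUBIC) for i in(a,b)])
cv2.imwrite("pics/crop2.png",np.clip(c*2.,0,255).astype(np.uint8))
E
```

```text
(no output)
```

View pics/crop2.png

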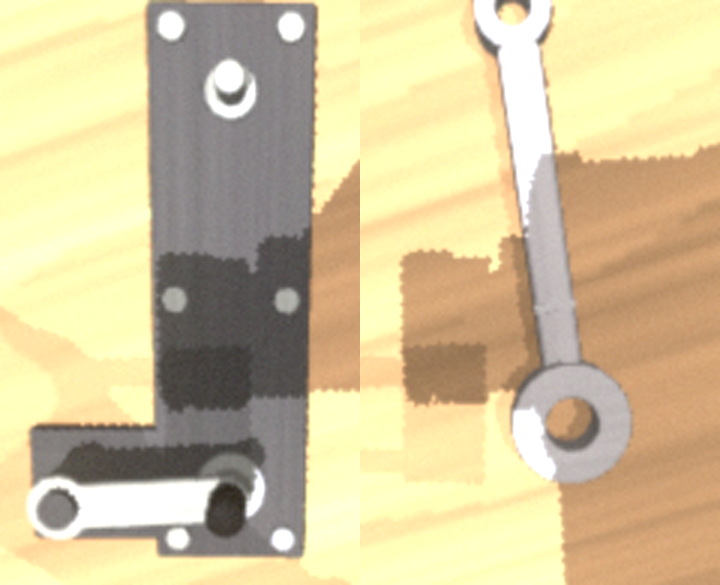

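```bash
python3 - <<'E'
from h import *;import pickle
S=pickle.load(open("s0.pkl","rb"));t=S["top"]
W=pickle.load(open("w.pkl","rb"));f=W["fix"];l=W["lev"]
q=lambda x,y:(180+x/3-.33,y/3-.33); ql=lambda x,y:(220+(x-360)/3-.33,y/3-.33)
print("cam",ray(f,(0,0))[0])
b=[(170,26),(291,26),(174,299),(286,299),(178,540),(283,540)]
B=np.array([onz(f,q(*p),.0125)[:2] for p in b]);print("bolts",B)
M=(B[0::2]+B[1::2])/2;d=M[0]-M[2];psi=np.arctan2(d[1],d[0]);print("mid",M,"psi",psi)
e=np.array([np.cos(psi),np.sin(psi)]);n=np.array([-e[1],e[0]])
Pw=onz(f,q(229,77),.052)[:2];tq=lambda x,y:(145+x/5-.4,155+y/5-.4)
Pt=onz(t,tq(287,100),.052)[:2]
print("pin w,t",Pw,Pt,"2ray",cross(f,q(229,77),t,tq(287,100)),"off line",(Pw-M[0])@n,(Pt-M[0])@n)
for P in(Pw,Pt):
  O=P-.19*e;print("post",O,"flange exp")
O=Pw-.19*e; 
print("flange pin",onz(f,q(230,91),.0125)[:2],onz(f,q(230,91),.0125)[:2]-.19*e)
for z in(.072,.08,.085): 
  c=onz(f,q(56,508),z)[:2];print("col",z,c,"fixt",(c-O)@e,(c-O)@n)
k=cross(f,q(226,497),t,tq(177,362));print("knob 2ray",k,(k[:2]-O)@e,(k[:2]-O)@n)
# boss: outer circle top
Bo=onz(l,ql(571,422),.04)[:2];E=onz(l,ql(512,10),.03)[:2];r=onz(l,ql(556,309),.033)[:2]
print("lever w",Bo,E,np.linalg.norm(E-Bo),"rib",np.linalg.norm(r-Bo),r)
tl=lambda x,y:(295+(x-400)/5-.4,140+y/5-.4)
print("lever t",onz(t,tl(540,353),.04),onz(t,tl(573,76),.03),onz(t,tl(549,268),.033))
E
```

```text
cam [0.52520213 0.17658539 0.52002539]
bolts [[0.65233189 0.17821667]
 [0.63535986 0.12387244]
 [0.53435042 0.21600429]
 [0.51748235 0.16200735]
 [0.41478039 0.25412351]
 [0.39783136 0.19988154]]
mid [[0.64384588 0.15104456]
 [0.52591638 0.18900582]
 [0.40630587 0.22700252]] psi -0.30949353050879574
pin w,t [0.61557739 0.15980641] [0.61430431 0.15848711] 2ray [0.6159601  0.15947966 0.04622856] off line -0.0002643522936799838 -0.0019087140767083096
post [0.43460468 0.2176759 ] flange exp
post [0.4333316 0.2163566] flange exp
flange pin [0.61725166 0.1597934 ] [0.43627895 0.21766289]
col 0.072 [0.45976645 0.29518511] fixt 0.0003588178579324447 0.08149027140972243
col 0.08 [0.46093488 0.29306738] fixt 0.0021167424481421324 0.07982903256792426
col 0.085 [0.46166515 0.2917438 ] fixt 0.0032154453170231932 0.07879075829180038
knob 2ray [0.44191991 0.21741361 0.08300731] 0.007047549928502909 0.001978223058239978
lever w [ 0.50393947 -0.24107045] [ 0.68899711 -0.2673676 ] 0.1869167543431027 rib 0.05438628917624675 [ 0.55767044 -0.24948775]
lever t [ 0.5027849  -0.23870765  0.04      ] [ 0.6903249  -0.26463167  0.03      ] [ 0.55972524 -0.2464086   0.033     ]
```

Fixture: post at about (0.435, 0.2175), ψ = −0.31. The bolt midline passes within 0.3 mm of the pin, and the column sits 80 mm along +y as it should. The strap starts at about 0.09 rad. Now I'll swing it with the fingers caging the knob.

```bash
cat >> h.py <<'E'
O=np.array([.435,.2175]);psi=-.3095
e=np.array([np.cos(psi),np.sin(psi)]);n=np.array([-e[1],e[0]])
E
python3 - <<'E'
from rig import *
from h import *
def pose(th,z): 
    p=O+.08*n+.08*(np.sin(th)*e-np.cos(th)*n)
    return [p[0],p[1],z],[np.pi,0,psi+th+np.pi/2]
p,o=pose(.09,.22);move_pose(p,o)
set_gripper(.046)
move_linear(pose(.09,.1)[0],.12);print("down",read_state()["contact_force"])
set_gripper(.03);print(read_state()["opening"],read_state()["contact_force"])
for th in np.linspace(.09,1.61,10)[1:]:
    p,o=pose(th,.1);move_linear(p,.09,o)
    s=read_state();print(round(th,2),s["contact_force"].round(1),s["ee_pos"].round(3),round(s["t"],1))
set_gripper(.046)
p,_=pose(1.55,.22);move_linear([s["ee_pos"][0],s["ee_pos"][1],.22],.15)
move_pose([.47,.08,.36],[np.pi,0,2.84])
w=snapshot("wrist");cv2.imwrite("pics/w2.png",np.clip(w["img"]*1.6,0,255).astype(np.uint8))
import pickle;pickle.dump(w,open("w2.pkl","wb"));s=read_state();print(s["t"],s["joint_positions"])
E
```

```text
down [ 0.50351872 -0.31953842  0.92990866]
0.029786658470402953 [-0.12096835 -0.42388081 -0.15805678]
0.26 [-1.1  0.2  0.2] [0.455 0.214 0.1  ] 7.8
0.43 [-0.2 -0.3 -0.7] [0.468 0.214 0.1  ] 8.1
0.6 [-0.6  0.3 -0.3] [0.481 0.217 0.1  ] 8.4
0.77 [1.  0.7 0.5] [0.494 0.222 0.1  ] 8.7
0.93 [-0.3  0.5  0.5] [0.506 0.229 0.1  ] 9.0
1.1 [ 0.3  0.1 -0.7] [0.516 0.238 0.1  ] 9.3
1.27 [0.2 0.6 0.1] [0.524 0.248 0.1  ] 9.7
1.44 [ 0.9  0.1 -0.4] [0.531 0.259 0.1  ] 10.0
1.61 [-0.1 -0.2  0.5] [0.536 0.272 0.1  ] 10.3
12.7917 [ 0.67001437  0.31371776 -1.20557446  1.66910584  0.29766231  1.36680018
  0.68944223]
```

View pics/w2.png

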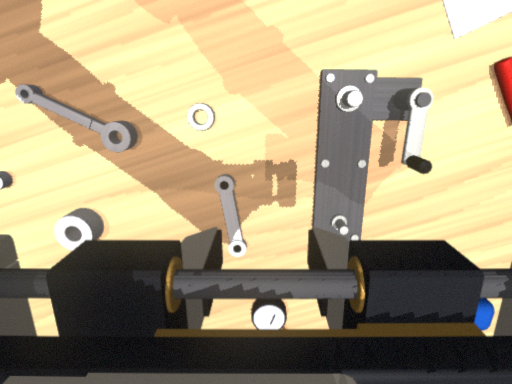

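The strap now points along fixture +x: column (423,98), knob (418,163), post (352,98), pin (341,224). I'll quantify that from these pixels, go above the lever in a better arm configuration, and take one refining picture.

```bash
python3 - <<'E'
from rig import *
from h import *
import pickle
w=pickle.load(open("w2.pkl","rb"))
k=onz(w,(418,163),.092)[:2]-O-.08*n;print("knob rel",k@e,k@n,"theta",np.arctan2(k@e,-(k@n)))
p=onz(w,(354,98.5),.052)[:2];print("post",p,(p-O)@e,(p-O)@n)
for nm in("pin",):
  p=onz(w,(343,229),.052)[:2];print("pin",p,(p-O)@e,(p-O)@n)
set_joints([.33,.42,.025,1.55,-.012,1.134,1.77])
set_gripper(.06)
move_pose([.53,-.255,.25],[np.pi,0,np.pi-.139])
s=read_state();print(s["t"],s["joint_positions"].round(2))
l=snapshot("wrist");tp=snapshot("top");pickle.dump((l,tp),open("l2.pkl","wb"))
a=cv2.resize(w["img"][60:260,300:450],(450,600),interpolation=cv2.INTER_CUBIC)
b=cv2.resize(l["img"],(350,262),interpolation=cv2.INTER_AREA)
c=tp["img"][150:250,140:240];c=cv2.resize(c,(338,338),interpolation=cv2.INTER_CUBIC)
c=cv2.copyMakeBorder(c,0,0,0,12,0)
cv2.imwrite("pics/m3.png",np.clip(np.hstack([a,np.vstack([b,c])])*1.6,0,255).astype(np.uint8))
E
```

```text
knob rel 0.07914175156053642 -0.001588782427718649 theta 1.5507238743230967
post [0.43508595 0.21704229] 0.00022127879699299638 -0.0004097854495183683
pin [0.61416883 0.15933663] 0.1883713370458009 -0.0008281204842995951
15.0083 [ 0.35  0.37  0.02  1.66 -0.01  1.11  1.8 ]
```

View pics/m3.png

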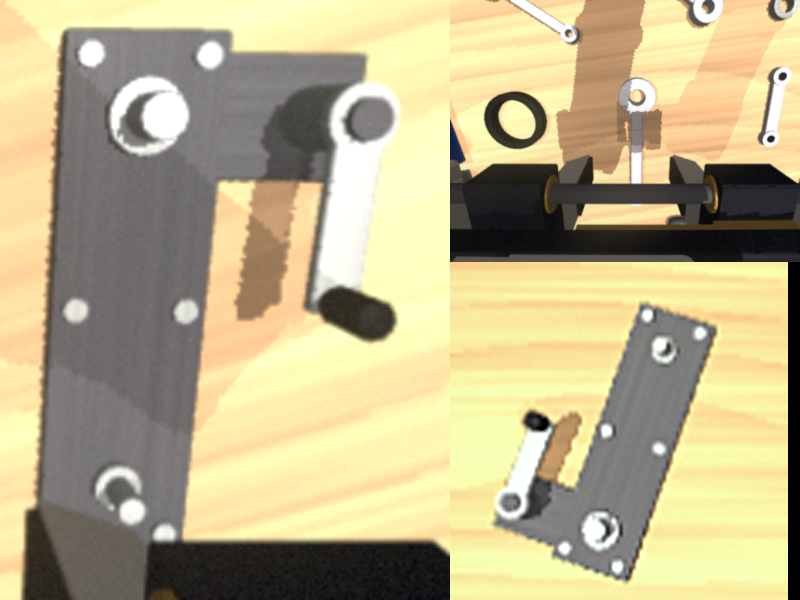

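Strap is open (θ≈1.55). Left crop (3×, origin 300,60): post top (163,115), pin top (131,511). Top crop (lower right): post top (599,529), pin top (661,347). Upper right: lever boss at about (637,96), centred between the jaws. Now I'll compute the averages, then grasp and lift.

```bash
python3 - <<'E'
from rig import *
from h import *
import pickle
w=pickle.load(open("w2.pkl","rb"));l,tp=pickle.load(open("l2.pkl","rb"))
q=lambda x,y:(300+x/3-.33,60+y/3-.33);u=lambda x,y:(140+(x-450)/3.38-.35,150+(y-262)/3.38-.35)
for nm,a,b in("post",(163,115),(599,529)),("pin",(131,511),(661,347)):
    A=onz(w,q(*a),.052)[:2];B=onz(tp,u(*b),.052)[:2];print(nm,A,B,"2ray",cross(w,q(*a),tp,u(*b)))
g=(637-450)/.6836,96/.6836;print("boss",onz(l,g,.04))
c=np.array([.5595,-.248]);y=np.pi-.139
move_pose([*c,.12],[np.pi,0,y])
move_linear([*c,.024],.1);print("down",read_state()["contact_force"])
set_gripper(0);s=read_state();print("grip",s["opening"],s["contact_force"],s["ft_torque"])
move_linear([*c,.15],.06)
sleep(.4);s=read_state();print("lift",s["opening"],s["contact_force"],s["ft_torque"],s["ee_pos"],s["t"],s["joint_positions"].round(2))
ss=snapshot("side");t2=snapshot("top");pickle.dump((ss,t2),open("g.pkl","wb"))
a=cv2.resize(ss["img"][60:210,190:320],(520,600),interpolation=cv2.INTER_CUBIC)
cv2.imwrite("pics/g.png",np.clip(a*1.4,0,255).astype(np.uint8))
E
```

```text
post [0.434463   0.21718993] [0.43649182 0.21300669] 2ray [0.43482047 0.21205543 0.06561323]
pin [0.61590647 0.15944499] [0.61364819 0.15821647] 2ray [0.61267892 0.15795818 0.05843612]
boss [ 0.50040375 -0.24065109  0.04      ]
down [ 0.02905082 -0.69202622  0.11373762]
grip 0.01971948980732859 [-0.07606482 -1.31912954  0.86564851] [-0.31536353 -0.10720573 -0.04075751]
lift 0.019531083435965862 [-0.29545829 -0.8572314  -5.94248981] [ 0.08069446 -0.10077232  0.01607448] [ 0.55949719 -0.24799807  0.14996621] 20.175 [ 0.32  0.5   0.01  1.72 -0.01  0.92  1.77]
```

View pics/g.png

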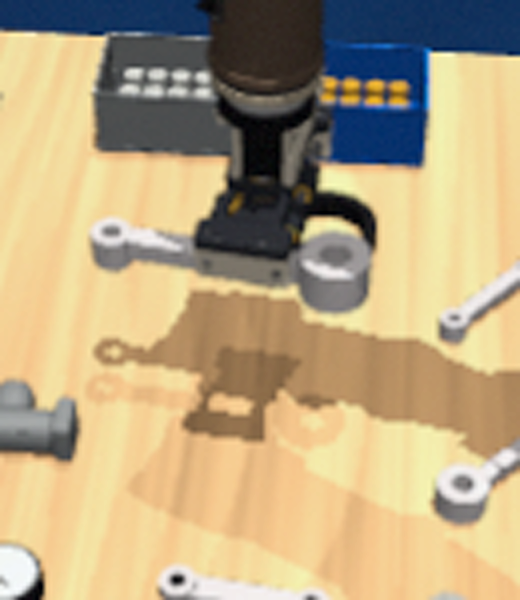

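Held with 19.5 mm opening, level, and almost no torque, so the grip is at the balance point. Boss top is at (338,254) and eye top at (112,234) in the crop. Now a linear transport at z = 0.20, then down.

```bash
python3 - <<'E'
from rig import *
from h import *
import pickle
ss,t2=pickle.load(open("g.pkl","rb"))
q=lambda x,y:(190+x/4-.38,60+y/4-.38)
B=onz(ss,q(338,254),.166);E=onz(ss,q(112,234),.156);print("held",B,E,np.linalg.norm((B-E)[:2]),np.linalg.norm(B[:2]-[.5595,-.248]),np.arctan2(*(E-B)[1::-1]))
O=np.array([.435,.2167]);y=np.pi+psi
c=O+.057*e
move_linear([.5595,-.248,.20],.1)
move_linear([.52,-.02,.20],.14,[np.pi,0,np.pi-.22])
move_linear([*c,.20],.14,[np.pi,0,y])
move_linear([*c,.103],.06)
sleep(.5);s=read_state();print(s["opening"],s["contact_force"],s["ft_torque"],s["ee_pos"],s["tcp_rot"],s["t"])
ss=snapshot("side");tp=snapshot("top");w=snapshot("wrist");pickle.dump((ss,tp,w),open("f.pkl","wb"))
a=cv2.resize(ss["img"][205:325,190:320],(400,369),interpolation=cv2.INTER_CUBIC)
b=cv2.resize(tp["img"][150:250,140:240],(400,400),interpolation=cv2.INTER_CUBIC)
v=lambda i,h:cv2.copyMakeBorder(i,0,h-i.shape[0],0,0,0)
cv2.imwrite("pics/f.png",np.clip(np.hstack([v(a,400),b])*1.5,0,255).astype(np.uint8))
E
```

```text
held [ 0.50098803 -0.23917863  0.166     ] [ 0.68996209 -0.26197216  0.156     ] 0.1903437477620527 0.059173198291704907 -0.12003734292769193
0.019475204586352254 [ 0.09198253 -0.61774721 -6.36673472] [ 0.06158046 -0.14096546  0.00218611] [0.48926621 0.19933293 0.10301381] [-3.14158225e+00 -3.17406981e-05  2.83206913e+00] 26.725
```

View pics/f.png

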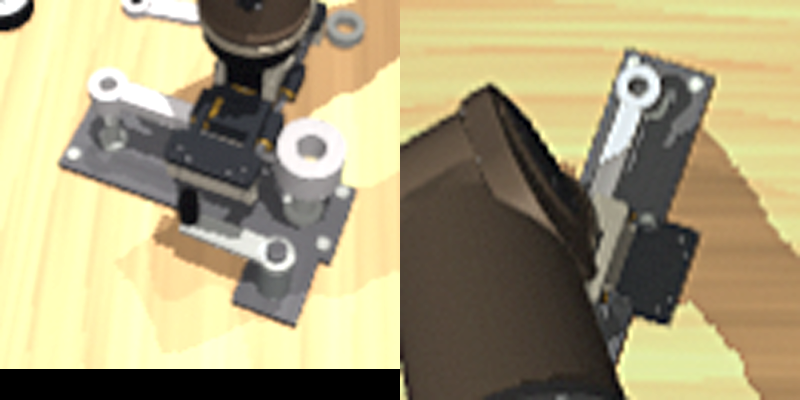

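Final pose: lever over the fixture, boss top at (311,147) and eye at (107,83) in the side crop, eye at (638,86) in the top crop. I'll check the numbers against several views.

```bash
python3 - <<'E'
from h import *
import pickle
ss,tp,w=pickle.load(open("f.pkl","rb"));S=pickle.load(open("s0.pkl","rb"))["side"]
k=400/130
q=lambda x,y:(190+x/k-.34,205+y/k-.34);u=lambda x,y:(140+(x-400)/4-.38,150+y/4-.38)
B=onz(ss,q(311,147),.119);E=onz(ss,q(107,83),.109);Et=onz(tp,u(638,86),.109);X=cross(ss,q(107,83),tp,u(638,86))
print("bore",B,"eye",E,Et,"2ray",X,"len",np.linalg.norm((B-E)[:2]))
O=np.array([.435,.2167]);P=O+.19*e;print("post",O,"pin",P)
for v,r in(B,O),(E,P),(Et,P): d=v[:2]-r;print("err along/across mm",1e3*d@e,1e3*d@n)
# side-view pin top from the same camera
from rig import read_state
s=read_state();print(s["t"],abs(s["qd"]).max())
a=cv2.resize(ss["img"][205:325,190:320],(780,600)[::1],interpolation=cv2.INTER_CUBIC)[:,:]
b0=proj(ss,[*O,.052]);p0=proj(ss,[*P,.052])
for p in(b0,p0):
    z=((p[0]-190+.5)*6,(p[1]-205+.5)*5);cv2.circle(a,(int(z[0]),int(z[1])),3,(0,0,255),-1)
cv2.imwrite("pics/f2.png",np.clip(a*1.5,0,255).astype(np.uint8))
E
```

```text
bore [0.43587232 0.21788241 0.119     ] eye [0.61712006 0.15887423 0.109     ] [0.61609613 0.1595139  0.109     ] 2ray [0.61650115 0.15940748 0.10967962] len 0.1906114064775452
post [0.435  0.2167] pin [0.61597234 0.15882934]
err along/across mm 0.47072973242995253 1.3919212310886713
err along/across mm 1.0795152505510293 0.3923399913275304
err along/across mm -0.09059067257937116 0.6897450150320019
26.875 0.0021853695755714624
```

View pics/f2.png

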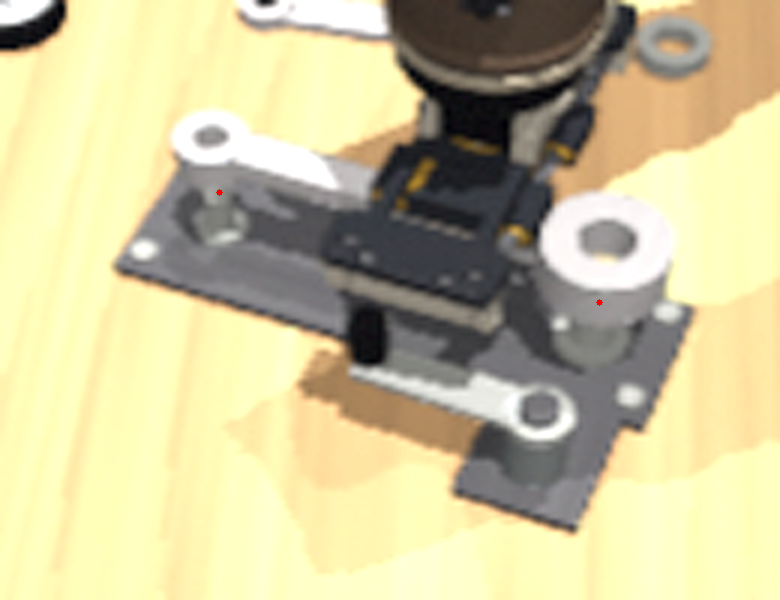

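The picture agrees: the projected post top (599,302) and pin top (219,192) lie under the bore and the eye, the strap is open, and the lever is clear of the fixture. Errors are within about 1.5 mm, so I'm handing in.

```bash
python3 -c "
from rig import *
close_job();s=read_state();print(s['t'],s['opening'],s['ee_pos'])"
```

```text
the job is handed in; nothing more can be done
the job is handed in; nothing more can be done
```

The job is handed in. I swung the strap clamp by its knob to its open stop, gripped the large lever at its rib and lifted it level. It is now held over the fixture, about 27 mm above the post by the commanded height. `close_job()` gives no verdict, and reading the state after it was refused.

**Strap:** measured at about 1.55 rad from the wrist picture, with forces of about 1 N or less while swinging.

**Grip:** fingers stopped at 19.5 mm. The load is about 6 N and the moment under 0.2 N m, so the lever is balanced. In the last picture before the transport, the grip was about 59 mm from the boss axis, against 57 mm nominal.

**Position over the fixture:** the bore is about 1.5 mm from above the post, and the eye about 1 mm from above the pin. Two camera rays put the eye's top at 110 mm, against 109 mm expected. Joints were nearly still (0.002 rad/s at most) at 26.9 s.

**Checks that disagreed:**
- The top view put the post about 4 mm from where the wrist views did. I used a value close to the wrist views, which is still well inside the 12 mm tolerance.
- Crossing top and wrist rays gave the post's top as 66 mm high instead of 52 mm, because of that same disagreement.
- I did not measure the tilt separately. Level comes from the tool's orientation, the low moment and the 190.6 mm bore-to-eye length.
- I did not measure the bystanders' positions again at the end.

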